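Free the eccentric cam, then close the phone-frame fixture

ROBOT

A 7-joint arm with a two-finger parallel gripper is mounted at the origin on a cart in front of the work surface, level with it; the furniture and walls round the work are solid. World frame = base frame: x ahead of the robot, y to its left, z up, the work surface at z = 0. Lengths are in m, angles in rad, forces in N, time in s.
With the tool pointing down it reaches from about 0.4 to 0.875 m from the base axis. Payload 19.3 kg.
Tool frame: the origin (TCP) lies on the mounting face of the last link; the fingertips stand 173 mm ahead of it and the grasp point (between the pads) lies 155 mm ahead of it (bot.grip_point_offset is the distance from the TCP to the grasp point, in m); z points along the fingers, y is the line along which they close (so a half turn about z gives the same grasp; the last joint's range is limited). The gripper opens to 85 mm and grips with 20 to 120 N. Pads are 22 mm wide; open, the fingers measure 114 mm over their backs; the gripper's body (76 mm by 85 mm) begins 54 mm behind the grasp point. The pads swing forward as they close: fully open they stand 13 mm farther back than shut.
Start: joints at [-1.185, 0.521, -0.036, 1.599, 0.021, 1.021, -0.113], TCP at [0.275, 0.561, 0.405] pointing down, gripper open.
Joint ranges: [-2.91, 2.91], [-0.3, 2.13], [-1.5, 1.42], [0.17, 2.43], [-1.26, 4.41], [0.16, 1.93], [-2.52, 2.52]. Speed limits (rad/s): [1.89, 1.89, 2.39, 2.39, 3.01, 3.01, 3.01].

INTERFACE

Orientations are given as [roll, pitch, yaw] about the fixed x, y, z axes, in that order (R = Rz(yaw) Ry(pitch) Rx(roll)).
In Python, from workcell import bot gives the robot as it stands.
- The arm moves only by the tool arm_command, never from a script. Its argument "deltas" is a list of rows, each a list of 3 entries, a list of its own where there are three numbers: the shift along the tool's x, y, z in cm, then the turn, a rotation vector about the tool's x, y, z in rad, then the finger opening in cm, from 0 to 8.54. In form: [[[tx, ty, tz], [rx, ry, rz], claw], ...]. A call has 1 to 20 rows; each row shifts and turns the commanded pose from where the row before left it, along the tool's axes as they then stand; what a row does not reach is not made up. A row lasts 1/10 s, in which the tool goes at most 50 mm and 8.59 degrees, less where a joint would pass 70% of its speed; a pose out of reach is approached as far as the arm can. A call with a gripper value outside its range is refused whole. The fingers move at their own pace and stop on an object; "newtons" is the grip in N (left out, the last holds). Time passes only in rows, so rows that do not move let the fingers close. It gives the time, the measured TCP pose, the force, the opening and the grip force at its end, in the units of the state.
- bot.observe(): the state, without advancing time (a new reading comes with each control period).
- bot.grab_frame(name): name is "scene" or "side" or "wrist"; returns a dict with "frame" (384x512x3 uint8, red, green, blue), "K" (3x3 intrinsics, pixels), "rvec" (rotation vector, rad) and "tvec" (3), from world to camera coordinates, as OpenCV has them; the wrist camera has in their place "T_tool_cam" (4x4, takes a point from camera to tool coordinates, whose origin is the TCP and whose axes are the flange's). Camera axes: x right, y down, z forward; pixel columns grow to the right and rows downward; lengths in m; the calibration is good to about 2 mm. A picture is of the moment at which its call begins: read the wrist's pose just before it. There is no depth.
- bot.job_done(): hands the job in; it is judged then, once.
Trained networks look in a picture, given as the dict that the camera call returned (one of the last four; its "shot" number tells which), for a name from the list of things; names that differ only in an ending like _2 or _b are one class to them, and where a whole thing is asked for, a point or a joint stands for the part that bears it (a point fixed in the world has none). Each returns a list of dicts, best first, with "p" (0 to 1); they miss things now and then, are a little off and sometimes report something else, mostly with a low value. They report only what shows in the picture. A call takes as long as a camera call. They do not tell look-alikes from the thing itself.
- bot.find_in(name, picture): "rect" ([left, top, width, height] in pixels, round what is visible of it).
- bot.mark_of(name, picture): "at" ([column, row] in pixels: a listed point, or the origin of a listed thing).
The state is a dict: "clock": time; "qpos": joint angles; "qd": joint speeds; "joint_efforts": joint torques, N m; "position": TCP position; "tool_rot": TCP orientation; "force": force on the tool from outside, world axes, zero at the start; "moment": the same for the moment, N m; "grip_width": finger opening in m; "finger_force": force on a finger pad.
Only numpy, scipy, OpenCV 4.12 (cv2) and the standard library are available. Lean on these libraries where they do the work, as an engineer would, in place of code of your own. Each camera call takes 0.05 s, during which the arm holds its last target. There are 200 camera calls.

TASK

Close the repair fixture on the phone frame that lies in it: first push the cam's lever round, clockwise seen from above, until the cam's low point faces the roller and the lever points straight forward, parallel to the slide; only then push the slide by its upright plate fully home, so that its jaw moves the frame up against the fixed stop. Leave the cam at its low point, do not touch or lift the phone frame with the robot, and leave the spool, cap, tweezers, cutters and marker where they are.

Things in the scene. Friction and masses are not known exactly. Their poses are not given: they have to be found in the camera images.
- fixture: aluminium fixture fixed to the worktop; plate 200 (x) x 190 (y) x 12 mm, origin at worktop level, plate from x -100 to 100, y -75 to 115 mm. +x = forward, the slide's travel (within 0.35 rad of straight away from the robot), +y left. Stop: steel bar at the forward end, face at x = 84, top 26 mm. Slide on the line y = 0 between rails 31 mm high. Cam pivot on the left at x = 5, y = 85 mm
- cam (a joint): angle (rad) of the eccentric steel disc (52 mm, pivot 12 mm off centre). 0: low point faces the roller, lever points along fixture +x. Positive anticlockwise from above = lever's direction in the fixture frame. Starts 2.2 to 2.95 (back and left, lobe blocking the roller); must go down to 0, sweeping round the left side. Hard stop at -0.6. About 5 N at the post turns it; stays where left
- cam_pivot (a point): on the cam's pivot axis, 34 mm above the worktop
- lever_post (a point): top centre of the upright round black post at the end of the cam's lever; post 14 mm thick, 56 mm from the pivot, from 31 up to 77 mm above the worktop; push it sideways. The lever's flat bar lies 25 to 32 mm above the worktop
- slide (a joint): travel (m) of the follower slide along fixture +x: 0 at the start, 0.024 fully home at its hard stop. About 3 N moves it and it stays where left. Its side arm with the roller runs out to the left (at x = -42 mm, up to 25 mm high); the cam's lobe blocks the roller unless the cam is near its low point
- push_plate (a point): centre of the rubber pad on the rear (robot-side) face of the slide's upright push plate; plate 44 mm wide (y), 13 mm thick with the pad, top 75 mm above the worktop; the slide's bar below is 25 mm high and reaches 33 mm farther back. The point is 55 mm above the worktop, at x = -47.5, y = 0 in the fixture frame at the start; push it to +x
- phone_frame: stripped phone mid-frame, 46 (x) x 112 (y) x 7 mm, loose on the fixture plate between the slide's jaw (80 mm wide, top 24 mm high, face at x = 13 mm at the start, 37 when home) and the stop; origin at the centre of its underside, 12 mm above the worktop, at x = 61 mm in the fixture frame when against the stop
- solder_spool: small spool of solder, 34 mm across, 26 mm high, standing on the right rear of the fixture plate, to stay there; origin under its centre
- blue_cap: round blue cap, 28 mm across, 16 mm high, on the right of the fixture plate, to stay there; origin under its centre
- tweezers: black tweezers, 12x120x8 mm, on the worktop right of the fixture, to stay there
- cutters: yellow-handled side cutters, 48x122x11 mm, on the worktop right of the fixture, to stay there
- marker: marker pen, 13x133x15 mm, on the worktop in front of the fixture, between it and the robot, to stay there
Not all that is in view belongs to the job. What is shaped like the phone_frame but green or red is not meant.

How it is judged:
On the way, in this order (a step that is already met when the one before it is completed fails the run):
1. the cam is turned to its low point (within 0.3 rad) with the slide still back (under 6 mm) (value of joint cam between -0.3 and 0.3 rad and value of joint slide below 0.006 m), for 0.2 s.
2. the slide is pushed home (over 21 of 24 mm) with the cam at its low point (value of joint cam between -0.3 and 0.3 rad and value of joint slide above 0.021 m), for 0.2 s.
At the end, for the whole second after the job is handed in: cam within 0.3 rad of its low point, slide at least 21 mm forward (24 is the hard stop), phone frame flat on the plate, within 4 mm of the stop, square to it within 0.07 rad, within 20 mm of the middle sideways, at rest (all of step 2 and x of phone_frame in the frame of fixture between 0.057 and 0.064 m and y of phone_frame in the frame of fixture between -0.02 and 0.02 m and z of phone_frame in the frame of fixture below 0.016 m and angle between the x axis of phone_frame and the x axis of fixture, either way round below 0.07 rad and angle between phone_frame's own z axis and vertical below 0.08 rad and linear speed of phone_frame below 0.02 m/s); the robot touches nothing.
It fails at once if the slide is forced forward (over 12 mm) while the cam is still more than 0.5 rad from its low point (value of joint slide above 0.012 m and (value of joint cam above 0.5 rad or value of joint cam below -0.5 rad)).
It fails at once if the phone frame is lifted or tipped (z of phone_frame in the frame of fixture above 0.022 m or angle between phone_frame's own z axis and vertical above 0.25 rad).
It fails at once if the robot touches the phone frame (contact force between any of the fingers, the arm and phone_frame above 0.5 N).
It fails at once if a bystander (spool, cap, tweezers, cutters, marker) is moved more than 15 mm (distance of any of solder_spool, blue_cap, tweezers, cutters, marker from where it was at the start of the episode above 0.015 m).
It also fails if it takes over 45 s, if anything falls off the work surface, if the arm or the gripper's body presses on something with over 40 N, if the wrist force passes 120 N, or if a joint passes its speed limit or range.

## Working session

There is one attempt and no reset: what is moved stays moved. The work goes in short steps, Python scripts to look and compute and a tool call to move; the robot and the scene stay as the last step left them, time stands still between calls to the robot, and variables do not carry over. Pictures are saved under pics/ and viewed, at most 10 in all, crops included, and the job is handed in when it is done.

Besides the shell and the picture viewer there is one more tool, called after "Request:" as name(argument=value, ...), one argument or row to a line, values as JSON. arm_command: Moves the arm, as the interface text tells. Its arguments: {"type":"object","properties":{"deltas":{"type":"array","items":{"type":"array"}},"newtons":{"type":"number"}},"required":["deltas"]}

```bash
mkdir -p pics; ls; cat > h.py <<'E'
import numpy as np, cv2
from workcell import bot
from scipy.spatial.transform import Rotation as R
def pose():
    s=bot.observe(); return s, np.array(s["position"]), R.from_euler('xyz',s["tool_rot"])
def shot(n):
    s,p,r=pose(); f=bot.grab_frame(n)
    if n=="wrist":
        T=np.eye(4);T[:3,:3]=r.as_matrix();T[:3,3]=p
        M=np.linalg.inv(T@np.array(f["T_tool_cam"]))
    else:
        M=np.eye(4);M[:3,:3]=cv2.Rodrigues(np.array(f["rvec"],float))[0];M[:3,3]=np.ravel(f["tvec"])
    return f,np.array(f["K"])@M[:3]
def tri(Ps,uv):
    A=[]
    for P,(u,v) in zip(Ps,uv): A+= [u*P[2]-P[0],v*P[2]-P[1]]
    x=np.linalg.svd(np.array(A))[2][-1]; X=x[:3]/x[3]
    e=[np.hypot(*((P@np.r_[X,1])[:2]/(P@np.r_[X,1])[2]-np.array(q))) for P,q in zip(Ps,uv)]
    return X,e
def onz(P,uv,z):
    u,v=uv; A=np.array([u*P[2]-P[0],v*P[2]-P[1]])
    return np.linalg.solve(A[:,:2],-A[:,2]*z-A[:,3])
def save(f,n): cv2.imwrite(f"pics/{n}.png",f["frame"][:,:,::-1])
E
python3 - <<'E'
from h import *
s,p,r=pose(); print(s["clock"],p,s["tool_rot"])
fs={n:shot(n) for n in("scene","side","wrist")}
for n in fs: save(fs[n][0],n)
cv2.imwrite("pics/both.png",cv2.resize(np.hstack([fs[n][0]["frame"] for n in("scene","side")])[:,:,::-1],(800,300)))
for t in["fixture","cam_pivot","lever_post","push_plate","phone_frame","solder_spool","blue_cap","marker"]:
    c={n:bot.mark_of(t,fs[n][0])[:2] for n in fs}
    print(t,{n:[(np.round(d["at"]).tolist(),round(d["p"],2)) for d in c[n]] for n in c})
    k=[n for n in c if c[n]]
    if "scene" in k and "side" in k: print("   ",tri([fs[n][1] for n in("scene","side")],[c[n][0]["at"] for n in("scene","side")]))
E
```

```text
pics
0.0 [0.27507165 0.56105826 0.40412915] [-3.14043201e+00  6.81113687e-05  2.68575578e+00]
fixture {'scene': [([298.0, 225.0], 0.63)], 'side': [], 'wrist': []}
cam_pivot {'scene': [([276.0, 205.0], 0.86)], 'side': [([267.0, 234.0], 0.81)], 'wrist': []}
    (array([ 0.52990535, -0.23302924,  0.03332498]), [np.float64(0.020431548872101257), np.float64(0.03926548663490929)])
lever_post {'scene': [([259.0, 199.0], 0.73), ([275.0, 205.0], 0.16)], 'side': [([243.0, 215.0], 0.61), ([296.0, 258.0], 0.33)], 'wrist': []}
    (array([ 0.48457802, -0.20379492,  0.07466879]), [np.float64(0.05436543474168792), np.float64(0.10276184235005467)])
push_plate {'scene': [([293.0, 223.0], 0.86)], 'side': [([255.0, 253.0], 0.69), ([217.0, 286.0], 0.42)], 'wrist': []}
    (array([ 0.46576292, -0.31992095,  0.06890513]), [np.float64(0.22322218960244902), np.float64(0.45251350831620557)])
phone_frame {'scene': [([196.0, 166.0], 0.91), ([305.0, 214.0], 0.86)], 'side': [([236.0, 179.0], 0.91), ([301.0, 259.0], 0.81)], 'wrist': []}
    (array([ 0.57091742,  0.08918682, -0.00867092]), [np.float64(1.6064943176868787), np.float64(2.6431741123422023)])
solder_spool {'scene': [([307.0, 246.0], 0.53), ([290.0, 221.0], 0.21)], 'side': [([257.0, 290.0], 0.55), ([278.0, 267.0], 0.39)], 'wrist': []}
    (array([ 0.45184764, -0.37126337,  0.02853966]), [np.float64(0.5366382962034957), np.float64(1.1064499120095401)])
blue_cap {'scene': [([310.0, 239.0], 0.59)], 'side': [([268.0, 233.0], 0.25)], 'wrist': []}
    (array([ 0.43655706, -0.38392891,  0.12172706]), [np.float64(13.927214674214204), np.float64(29.847645713454238)])
marker {'scene': [([272.0, 260.0], 0.51)], 'side': [([218.0, 285.0], 0.74)], 'wrist': []}
    (array([ 0.39256772, -0.30886341, -0.00838333]), [np.float64(1.1201106705104218), np.float64(2.1700122635714574)])
```

View picture.

```bash
python3 - <<'E'
import cv2,numpy as np
a=cv2.imread("pics/scene.png")[150:290,190:400];b=cv2.imread("pics/side.png")[170:330,170:380]
a=cv2.resize(a,(400,267),interpolation=2);b=cv2.resize(b,(400,305),interpolation=2)
c=np.vstack([a,b]);cv2.imwrite("pics/crop1.png",c)
E
```

```text
(no output)
```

View pics/both.png

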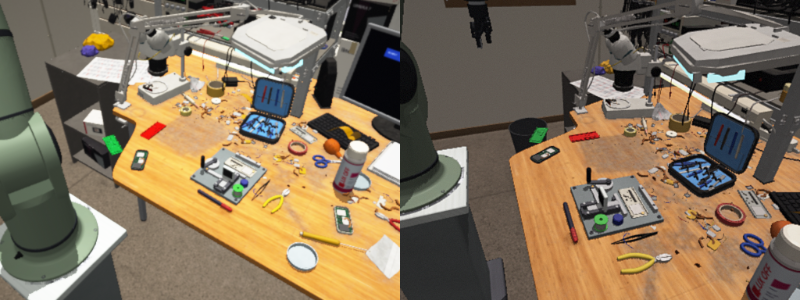

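View pics/crop1.png

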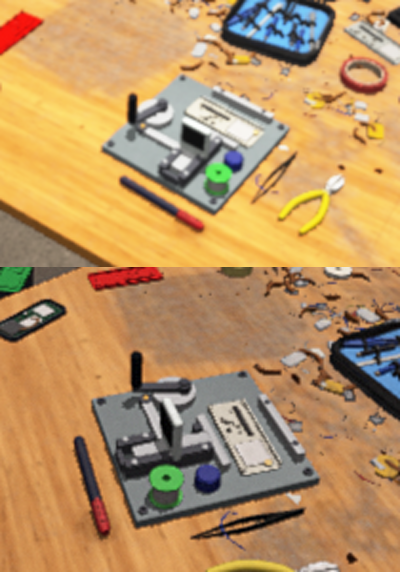

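The fixture is at scene (300,220) and side (270,250). The white phone frame in it, at scene (305,214) and side (301,259), is the one meant. The green and red frames at the far left and the loose phones at scene (196,166) and (490,280) lie outside the fixture. The lever post is black and points back-left. I'm moving the wrist camera above it.

Request:
arm_command(
  deltas=[
    [[-2.57,-2.41,0],[0,0,0],3],
    [[-2.57,-2.41,0],[0,0,0],3],
    [[-2.57,-2.41,0],[0,0,0],3],
    [[-2.57,-2.41,0],[0,0,0],3],
    [[-2.57,-2.41,0],[0,0,0],3],
    [[-2.57,-2.41,0],[0,0,0],3],
    [[-2.57,-2.41,0],[0,0,0],3],
    [[-2.57,-2.41,0],[0,0,0],3],
    [[-2.57,-2.41,0],[0,0,0],3],
    [[-2.57,-2.41,0],[0,0,0],3],
    [[-2.57,-2.41,0],[0,0,0],3],
    [[-2.57,-2.41,0],[0,0,0],3],
    [[-2.57,-2.41,0],[0,0,0],3],
    [[-2.57,-2.41,0],[0,0,0],3],
  ],
)

```text
clock: 2.75
position: [0.45, 0.0984, 0.4049]
tool_rot: [3.141, 0.0, 2.686]
force: [0.4, 0.3, 0.1]
grip_width: 0.0299
finger_force: 0.0
```

Request:
arm_command(
  deltas=[
    [[-1.81,-3.23,0],[0,0,0],3],
    [[-1.81,-3.23,0],[0,0,0],3],
    [[-1.81,-3.23,0],[0,0,0],3],
    [[-1.81,-3.23,0],[0,0,0],3],
    [[-1.81,-3.23,0],[0,0,0],3],
    [[-1.81,-3.23,0],[0,0,0],3],
    [[-1.81,-3.23,0],[0,0,0],3],
    [[-1.81,-3.23,0],[0,0,0],3],
    [[-1.81,-3.23,0],[0,0,0],3],
    [[-1.81,-3.23,0],[0,0,0],3],
    [[0,0,0],[0,0,0],3],
  ],
)

```text
clock: 3.85
position: [0.4692, -0.2742, 0.4048]
tool_rot: [-3.14, 0.001, 2.681]
force: [0.1, 0.7, 0.5]
grip_width: 0.0301
finger_force: 0.0
```

```bash
cat > look.py <<'E'
from h import *
import sys
s,p,r=pose(); print(s["clock"],p.round(4),np.round(s["tool_rot"],3),np.round(s["qpos"],2))
f,P=shot("wrist"); save(f,sys.argv[1]); print(np.round(f["T_tool_cam"],3))
H={"cam_pivot":.034,"lever_post":.077,"push_plate":.055,"phone_frame":.012,"fixture":0,"solder_spool":.012,"blue_cap":.012}
for t in H:
    for d in bot.mark_of(t,f)[:2]: print(t,np.round(d["at"]),round(d["p"],2),onz(P,d["at"],H[t]).round(4))
E
python3 look.py w1
```

```text
3.85 [ 0.4692 -0.2742  0.4048] [-3.140e+00  1.000e-03  2.681e+00] [ 0.21  0.4   0.28  1.83 -0.13  0.93  1.66]
[[ 0.    -0.964 -0.265  0.068]
 [ 1.     0.     0.     0.   ]
 [-0.    -0.265  0.964  0.031]
 [ 0.     0.     0.     1.   ]]
cam_pivot [319. 198.] 0.66 [ 0.5298 -0.2257]
lever_post [324. 154.] 0.59 [ 0.4791 -0.2082]
push_plate [225. 189.] 0.67 [ 0.4739 -0.305 ]
phone_frame [266. 253.] 0.84 [ 0.5722 -0.3062]
phone_frame [191. 114.] 0.35 [ 0.3957 -0.3083]
fixture [246. 215.] 0.65 [ 0.5233 -0.3079]
solder_spool [178. 188.] 0.7 [ 0.4582 -0.3585]
blue_cap [198. 221.] 0.57 [ 0.5019 -0.3585]
```

View pics/w1.png

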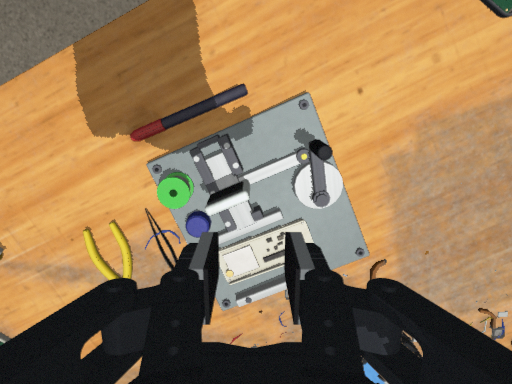

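The wrist view looks straight down. Plate corners are near (305,93), (148,162), (222,308) and (368,252), with the post top at (321,150), the pivot at (320,198) and the push plate at (227,196). I'm fitting the fixture pose.

```bash
python3 - <<'E'
from h import *
s,p,r=pose(); f,P=shot("wrist")
m=lambda t:bot.mark_of(t,f)[0]["at"]
pts=[((305,93),(-100,115),12),((148,162),(-100,-75),12),((222,308),(100,-75),12),((368,252),(100,115),12),(m("cam_pivot"),(5,85),34),(m("fixture"),(0,0),0),(m("push_plate"),(-47.5,0),55)]
W=np.array([onz(P,a,h/1e3) for a,_,h in pts]);F=np.array([b for _,b,_ in pts])/1e3
a=W-W.mean(0);b=F-F.mean(0);yaw=np.arctan2((b[:,0]*a[:,1]-b[:,1]*a[:,0]).sum(),(a*b).sum())
Rm=np.array([[np.cos(yaw),-np.sin(yaw)],[np.sin(yaw),np.cos(yaw)]]);t=W.mean(0)-Rm@F.mean(0)
print("yaw",yaw,"t",t);print(((W-t)@Rm*1e3).round(1))
L=onz(P,m("lever_post"),.077);L2=onz(P,(321,148),.077)
for l in(L,L2):
    q=(l-t)@Rm*1e3-[5,85];print(q,np.hypot(*q),np.arctan2(q[1],q[0]))
E
```

```text
yaw -0.04008169492849537 t [ 0.52249008 -0.30374144]
[[-97.7 112.4]
 [-99.1 -68.3]
 [ 96.  -71.6]
 [ 96.8 114.8]
 [  4.2  81.2]
 [  4.6   0. ]
 [-47.3  -3.4]]
[-53.38549369   8.11552352] 53.99882090072376 2.9907302927410466
[-57.25025578  13.9704449 ] 58.93017153698146 2.9022461814145792
```

Request:
arm_command(
  deltas=[
    [[0.5,1.63,2.6],[0,0,0],3],
    [[0.5,1.63,2.6],[0,0,0],3],
    [[0.5,1.63,2.6],[0,0,0],3],
    [[0.5,1.63,2.6],[0,0,0],3],
    [[0,0,0],[0,0,-0.08],3],
    [[0,0,0],[0,0,-0.07],3],
    [[0,0,0],[0,0,0],3],
  ],
)

```text
clock: 5.2
position: [0.4808, -0.2025, 0.3006]
tool_rot: [3.142, -0.0, 2.837]
force: [-0.8, -0.2, 0.9]
grip_width: 0.0301
finger_force: 0.0
```

```bash
python3 look.py w2
```

```text
5.2 [ 0.4808 -0.2025  0.3006] [ 3.142 -0.     2.837] [ 0.15  0.51  0.18  1.97 -0.15  0.67  1.69]
[[ 0.    -0.964 -0.265  0.068]
 [ 1.     0.     0.     0.   ]
 [-0.    -0.265  0.964  0.031]
 [ 0.     0.     0.     1.   ]]
cam_pivot [242. 266.] 0.61 [ 0.5322 -0.225 ]
lever_post [242. 216.] 0.92 [ 0.4797 -0.2074]
push_plate [103. 240.] 0.91 [ 0.4754 -0.3058]
fixture [151. 264.] 0.9 [ 0.5231 -0.3068]
solder_spool [ 54. 216.] 0.67 [ 0.4562 -0.3594]
blue_cap [ 83. 265.] 0.6 [ 0.5026 -0.3559]
```

View pics/w2.png

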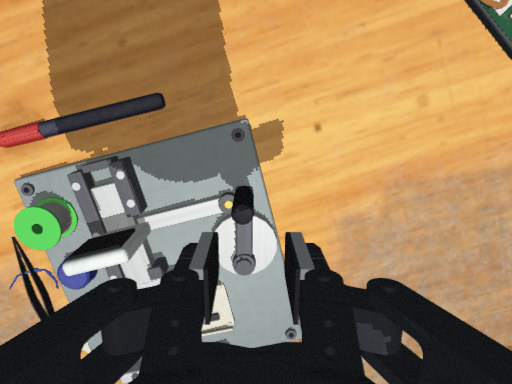

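Post top is at (242,215), between the fingers in y. It lies at about (0.480, -0.207) from both heights. I'm descending around it with the fingers straddling, then closing loosely.

Request:
arm_command(
  deltas=[
    [[0,-0.5,0],[0,0,0],3.2],
    [[0,0,2.1],[0,0,0],3.2],
    [[0,0,2.1],[0,0,0],3.2],
    [[0,0,2.1],[0,0,0],3.2],
    [[0,0,2.2],[0,0,0],3.2],
    [[0,0,0],[0,0,0],2],
    [[0,0,0],[0,0,0],2],
    [[0,0,0],[0,0,0],2],
  ],
  newtons=20,
)

```text
clock: 6.4
position: [0.4795, -0.2076, 0.2168]
tool_rot: [-3.141, 0.001, 2.835]
force: [0.5, -0.1, 0.1]
grip_width: 0.02
finger_force: 0.0
```

```bash
python3 look.py w3|head -6; python3 - <<'E'
from h import *
f,P=shot("side");save(f,"s3")
im=f["frame"][:,:,::-1][170:310,180:360];cv2.imwrite("pics/s3c.png",cv2.resize(im,None,fx=3.5,fy=3.5,interpolation=2))
s=bot.observe();print(s["force"],s["grip_width"],s["finger_force"])
E
```

```text
6.4 [ 0.4795 -0.2076  0.2168] [-3.141e+00  1.000e-03  2.835e+00] [ 0.19  0.66  0.14  2.01 -0.18  0.49  1.73]
[[ 0.    -0.964 -0.265  0.068]
 [ 1.     0.     0.     0.   ]
 [-0.    -0.265  0.964  0.031]
 [ 0.     0.     0.     1.   ]]
cam_pivot [248. 337.] 0.88 [ 0.5299 -0.2246]
[-0.61294705 -0.61737571 -0.08751595] 0.019940446384843907 0.0
```

View pics/w3.png

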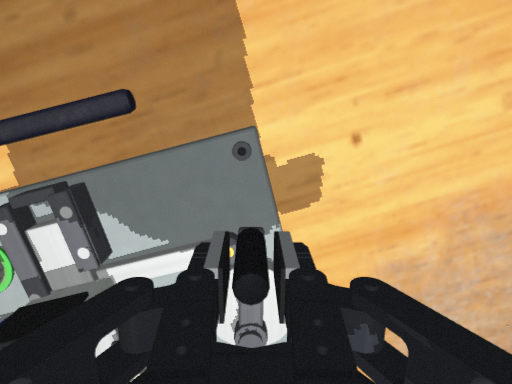

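The post sits between the pads. Now I'm turning about the pivot clockwise (tool turn +0.12 rad/row, radius 5.6 cm).

Request:
arm_command(
  deltas=[
    [[-0.04,0.67,0],[0,0,0.12],2],
    [[-0.04,0.67,0],[0,0,0.12],2],
    [[-0.04,0.67,0],[0,0,0.12],2],
    [[-0.04,0.67,0],[0,0,0.12],2],
    [[-0.04,0.67,0],[0,0,0.12],2],
    [[-0.04,0.67,0],[0,0,0.12],2],
    [[0,0,0],[0,0,0],2],
  ],
)

```text
clock: 7.55
position: [0.504, -0.1759, 0.2156]
tool_rot: [-3.141, 0.0, 2.114]
force: [0.1, 0.1, 0.5]
grip_width: 0.0198
finger_force: 0.0
```

```bash
python3 - <<'E'
from h import *
s,p,r=pose();yaw=s["tool_rot"][2]
c=p[:2]-np.array([.531,-.225]);print(s["force"],p,yaw,np.hypot(*c),np.arctan2(c[1],c[0]),np.round(s["qpos"],2))
E
python3 look.py w4|grep -E "post|pivot|push"
```

```text
[0.08279562 0.1058486  0.45752337] [ 0.50397839 -0.17586703  0.21560767] 2.113910392725795 0.056073307909653716 2.073615720750767 [-0.02  0.7   0.34  1.98 -0.43  0.53  1.17]
cam_pivot [251. 340.] 0.63 [ 0.5315 -0.2218]
lever_post [242. 293.] 0.69 [ 0.5005 -0.177 ]
```

Request:
arm_command(
  deltas=[
    [[-0.04,0.67,0],[0,0,0.12],2],
    [[-0.04,0.67,0],[0,0,0.12],2],
    [[-0.04,0.67,0],[0,0,0.12],2],
    [[-0.04,0.67,0],[0,0,0.12],2],
    [[-0.04,0.67,0],[0,0,0.12],2],
    [[-0.04,0.67,0],[0,0,0.12],2],
    [[-0.04,0.67,0],[0,0,0.12],2],
    [[-0.04,0.67,0],[0,0,0.12],2],
    [[-0.04,0.67,0],[0,0,0.12],2],
    [[-0.04,0.67,0],[0,0,0.12],2],
    [[-0.04,0.67,0],[0,0,0.12],2],
    [[-0.04,0.67,0],[0,0,0.12],2],
    [[0,0,0],[0,0,0],2],
  ],
)

```text
clock: 9.25
position: [0.5763, -0.1892, 0.2154]
tool_rot: [-3.141, 0.001, 0.674]
force: [-0.2, 0.4, 0.5]
grip_width: 0.0201
finger_force: 0.0
```

```bash
python3 - <<'E'
from h import *
s,p,r=pose();yaw=s["tool_rot"][2]
c=p[:2]-np.array([.531,-.224]);print(s["force"],p,yaw,np.hypot(*c),np.arctan2(c[1],c[0]),np.round(s["qpos"],2))
E
python3 look.py w5|grep -E "post|pivot|push"
```

```text
[-0.16404605  0.40416909  0.51913894] [ 0.57634268 -0.18919706  0.21536597] 0.6739189294364607 0.05715945364156115 0.6546410312454755 [-0.24  0.9   0.73  1.8  -0.83  0.78  0.03]
cam_pivot [253. 339.] 0.56 [ 0.5346 -0.2229]
lever_post [241. 295.] 0.61 [ 0.5729 -0.1862]
```

Request:
arm_command(
  deltas=[
    [[-0.04,0.67,0],[0,0,0.12],2],
    [[-0.04,0.67,0],[0,0,0.12],2],
    [[-0.04,0.67,0],[0,0,0.12],2],
    [[-0.04,0.67,0],[0,0,0.12],2],
    [[-0.04,0.67,0],[0,0,0.12],2],
    [[-0.04,0.67,0],[0,0,0.12],2],
    [[0,0.28,0],[0,0,0.05],2],
    [[0,0,0],[0,0,0],2],
  ],
)

```text
clock: 10.45
position: [0.5887, -0.2292, 0.2157]
tool_rot: [-3.141, -0.0, -0.094]
force: [1.1, 2.0, 0.9]
grip_width: 0.0196
finger_force: 0.8
```

```bash
python3 - <<'E'
from h import *
s,p,r=pose();yaw=s["tool_rot"][2]
c=p[:2]-np.array([.531,-.224]);print(s["force"],p,yaw,np.hypot(*c),np.arctan2(c[1],c[0]),np.round(s["qpos"],2))
E
python3 look.py w6|grep -E "post|pivot|push"
```

```text
[1.05220485 1.96316942 0.90595314] [ 0.58866896 -0.22919508  0.21568216] -0.09436076430890994 0.05790248139877378 -0.08984200564039635 [-0.25  1.01  0.9   1.73 -0.99  0.92 -0.58]
cam_pivot [252. 342.] 0.84 [ 0.5326 -0.2236]
```

Request:
arm_command(
  deltas=[
    [[0,0,0],[0,0,0],3],
    [[0,0,0],[0,0,0],3],
    [[0,0,-2.5],[0,0,0],3],
    [[0,0,-2.5],[0,0,0],3],
    [[0,0,-2.5],[0,0,0],3],
    [[0,0,-2.5],[0,0,0],3],
    [[-2.94,1.79,0],[0,0,0],0],
    [[-2.94,1.79,0],[0,0,0],0],
    [[-2.94,1.79,0],[0,0,0],0],
    [[-2.94,1.79,0],[0,0,0],0],
    [[-2.94,1.79,0],[0,0,0],0],
    [[0,0,0],[0,0,-0.044],0],
    [[0,0,0],[0,0,0],0],
  ],
)

```text
clock: 12.15
position: [0.433, -0.3052, 0.316]
tool_rot: [-3.141, -0.001, -0.051]
force: [0.2, -0.6, 2.1]
grip_width: 0.0001
finger_force: 0.0
```

```bash
python3 look.py w7|grep -vE "^\[|^ \["; python3 - <<'E'
from h import *
f={n:shot(n) for n in("scene","side")}
for n in f: save(f[n][0],n+"7")
for t in("cam_pivot","lever_post","push_plate"):
    c=[bot.mark_of(t,f[n][0]) for n in f]
    if all(c): print(t,tri([f[n][1] for n in f],[k[0]["at"] for k in c]))
a=cv2.imread("pics/w7.png");b=cv2.imread("pics/scene7.png")[130:290,190:400]
cv2.imwrite("pics/c7.png",np.hstack([cv2.resize(a,(400,300)),cv2.resize(b,(394,300),interpolation=2)]))
E
```

```text
12.15 [ 0.433  -0.3052  0.316 ] [-3.141e+00 -1.000e-03 -5.100e-02] [-0.17  0.76  1.02  1.96 -0.83  0.91 -0.32]
cam_pivot [127.  54.] 0.87 [ 0.533  -0.2241]
cam_pivot [254.  67.] 0.22 [ 0.52   -0.3111]
lever_post [462.  64.] 0.46 [ 0.5119 -0.4297]
phone_frame [250. 135.] 0.25 [ 0.4709 -0.3057]
fixture [253.  66.] 0.94 [ 0.5238 -0.3106]
fixture [252. 132.] 0.37 [ 0.4722 -0.3069]
solder_spool [314. 150.] 0.78 [ 0.457  -0.3562]
blue_cap [315.  88.] 0.68 [ 0.5042 -0.3569]
blue_cap [315. 147.] 0.48 [ 0.4588 -0.3572]
cam_pivot (array([ 0.52305176, -0.23914513,  0.04835655]), [np.float64(0.49520289599091466), np.float64(0.9575031440153285)])
push_plate (array([ 0.46709882, -0.31636828,  0.06849827]), [np.float64(0.30119005446769903), np.float64(0.6090996025178935)])
```

View pics/c7.png

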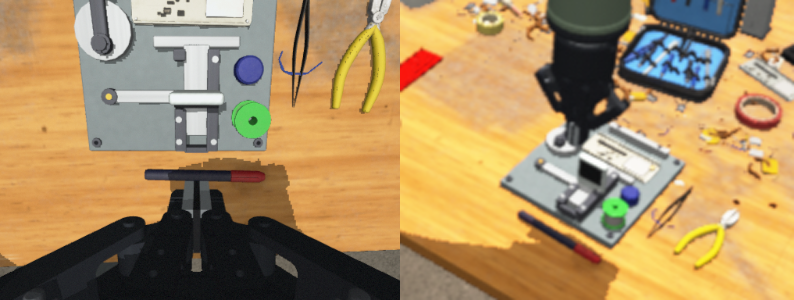

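The lever bar runs forward from the pivot (around (100,45) in the left panel), parallel to the plate edge, so the cam is at its low point. The slide is still back and the closed fingers are behind the plate. I'm descending, then pushing.

Request:
arm_command(
  deltas=[
    [[0,0,2.6],[0,0,0],0],
    [[0,0,2.6],[0,0,0],0],
    [[0,0,2.6],[0,0,0],0],
    [[0,0,2.4],[0,0,0],0],
    [[0.8,0,0],[0,0,0],0],
    [[0.8,0,0],[0,0,0],0],
    [[0.7,0,0],[0,0,0],0],
    [[0.4,0,0],[0,0,0],0],
    [[0.4,0,0],[0,0,0],0],
    [[0.4,0,0],[0,0,0],0],
    [[0,0,0],[0,0,0],0],
  ],
)

```text
clock: 14.05
position: [0.469, -0.3064, 0.2139]
tool_rot: [3.141, -0.0, -0.05]
force: [0.5, -0.2, -0.3]
grip_width: -0.0
finger_force: 0.0
```

Request:
arm_command(
  deltas=[
    [[0.3,0,0],[0,0,0],0],
    [[0.3,0,0],[0,0,0],0],
    [[0.3,0,0],[0,0,0],0],
    [[0.3,0,0],[0,0,0],0],
  ],
)

```text
clock: 14.45
position: [0.4807, -0.3071, 0.2137]
tool_rot: [-3.142, 0.0, -0.05]
force: [-3.1, 0.3, 3.9]
grip_width: -0.0003
finger_force: 1.7
```

Request:
arm_command(
  deltas=[
    [[0.2,0,0],[0,0,0],0],
    [[0.2,0,0],[0,0,0],0],
    [[0.2,0,0],[0,0,0],0],
  ],
)

```text
clock: 14.75
position: [0.4867, -0.3074, 0.2137]
tool_rot: [3.141, 0.0, -0.05]
force: [-3.1, -1.1, 2.4]
grip_width: -0.0001
finger_force: 1.7
```

Request:
arm_command(
  deltas=[
    [[0.2,0,0],[0,0,0],0],
    [[0.2,0,0],[0,0,0],0],
    [[0.2,0,0],[0,0,0],0],
  ],
)

```text
clock: 15.05
position: [0.4901, -0.3078, 0.2136]
tool_rot: [-3.14, 0.005, -0.052]
force: [-34.3, 6.4, 24.1]
grip_width: -0.0003
finger_force: 17.6
```

The force rose to 34 N about 24 mm after the expected contact point, so that looks like the hard stop. I'm backing off and lifting.

Request:
arm_command(
  deltas=[
    [[-0.6,0,0],[0,0,0],0],
    [[-1.5,0,0],[0,0,0],0],
    [[-1.5,0,0],[0,0,0],0],
    [[0,0,-2.5],[0,0,0],0],
    [[0,0,-2.5],[0,0,0],0],
    [[0,0,-2.5],[0,0,0],0],
    [[0,0,-3.5],[0,0,0],0],
    [[0,0,-3.5],[0,0,0],0],
    [[0,0,-3.5],[0,0,0],0],
    [[0,0,-3.5],[0,0,0],0],
    [[0,0,0],[0,0,0],0],
  ],
)

```text
clock: 16.15
position: [0.4571, -0.3064, 0.4324]
tool_rot: [3.14, -0.005, -0.05]
force: [0.7, -0.3, -1.6]
grip_width: 0.0002
finger_force: 0.0
```

```bash
python3 look.py w8|grep -vE "^\[|^ \["; python3 - <<'E'
from h import *
f,P=shot("side");save(f,"side8")
a=cv2.imread("pics/w8.png");b=cv2.imread("pics/side8.png")[170:330,170:380]
cv2.imwrite("pics/c8.png",np.hstack([cv2.resize(a,(400,300)),cv2.resize(b,(394,300),interpolation=2)]))
E
```

```text
16.15 [ 0.4571 -0.3064  0.4324] [ 3.14  -0.005 -0.05 ] [-0.26  0.66  1.18  1.8  -0.67  1.14 -0.48]
cam_pivot [169.  92.] 0.89 [ 0.5349 -0.2251]
cam_pivot [295. 118.] 0.69 [ 0.503  -0.3546]
lever_post [148.  29.] 0.97 [ 0.5877 -0.222 ]
push_plate [252. 123.] 0.61 [ 0.5012 -0.3091]
phone_frame [248.  42.] 0.78 [ 0.5827 -0.3088]
fixture [252. 103.] 0.68 [ 0.5202 -0.31  ]
fixture [260. 209.] 0.59 [ 0.3927 -0.3142]
solder_spool [293. 158.] 0.87 [ 0.4563 -0.3544]
solder_spool [296. 117.] 0.7 [ 0.5026 -0.3588]
blue_cap [295. 115.] 0.85 [ 0.5049 -0.358 ]
```

View pics/c8.png

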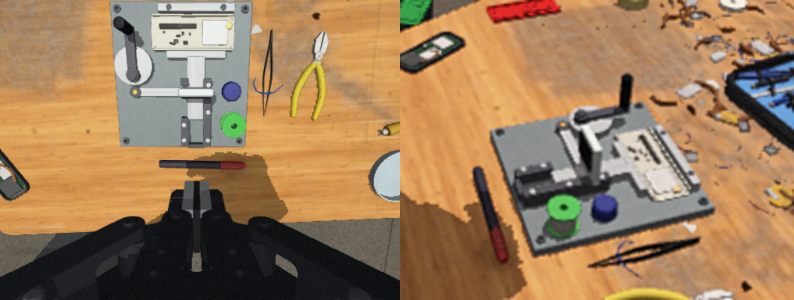

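Plate moved from x≈0.475 to 0.501 (≈24–26 mm). The frame at (192,33) in the left panel lies flat and square against the stop, the lever is about 0.1 rad from forward, and the bystanders are in place. I'm handing it in.

```bash
python3 -c "
from workcell import bot
print(bot.job_done())"
```

```text
the job is handed in; nothing more can be done
None
```

The job is handed in at about 16 s on the robot clock, with no verdict returned: the cam measures about 0.1 rad from its low point, the slide is home (about 25 mm measured, stopped at 34 N), the phone frame looks flat and square against the stop, and the bystanders in view look undisturbed.

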